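# Press the lid onto the takeaway cup

### The arm

A 6-joint arm with a two-finger parallel gripper is mounted at the origin on a cart in front of the work surface, level with it; the furniture and walls round the work are solid. World frame = base frame: x ahead of the robot, y to its left, z up, the work surface at z = 0. Lengths are in m, angles in rad, forces in N, time in s.
With the tool pointing down it reaches from about 0.25 to 0.725 m from the base axis. Payload 4 kg.
Tool frame: the origin (TCP) lies on the centre line of the jaws, within the pads' length; the fingertips stand bot.tip_extent ahead of it and the grasp point (between the pads) lies 8 mm behind it (bot.tip_extent is the distance from the TCP to the fingertips, in m); z points along the fingers, y is the line along which they close (so a half turn about z gives the same grasp; the last joint's range is limited). The gripper opens to 85 mm and grips with 20 to 120 N. Pads are 22 mm wide; open, the fingers measure 114 mm over their backs; the gripper's body (76 mm by 85 mm) begins 54 mm behind the grasp point. The pads swing forward as they close: fully open they stand 13 mm farther back than shut.
Start: joints at [-1.304, 0.241, 0.005, 1.335, 0, 1.571], TCP at [0.132, -0.482, 0.204] pointing down, gripper open.
Joint ranges: [-2.72, 2.72], [-1.05, 1.87], [-1.09, 1.28], [-1.99, 2.15], [-1.42, 1.44], [-3.14, 3.14]. Speed limits (rad/s): [2.79, 2.79, 3.14, 3.14, 3.14, 3.14].

### API

Orientations are given as [roll, pitch, yaw] about the fixed x, y, z axes, in that order (R = Rz(yaw) Ry(pitch) Rx(roll)).
In Python, from workcell import bot gives the robot as it stands. The module is installed in compiled form; this text tells all that it offers.
- The arm moves only by the tool servo_tool, never from a script. Its argument "steps" is one flat list of numbers, 7 for each row, row after row: the shift along the world's x, y, z in m, then the turn, a rotation vector about the world's x, y, z in degrees, then the finger opening in m, from 0 to 0.0854. A call has 1 to 10 rows; each row shifts and turns the commanded pose from where the row before left it; what a row does not reach is not made up. A row lasts 1/12 s, in which the tool goes at most 41.7 mm and 7.16 degrees, less where a joint would pass 70% of its speed; a pose out of reach is approached as far as the arm can. A call with a gripper value outside its range is refused whole. The fingers move at their own pace and stop on an object; the grip force is fixed at half the most. Time passes only in rows, so rows that do not move let the fingers close. It gives the time, the measured TCP pose, the force, the opening and the grip force at its end, in the units of the state.
- bot.sense(): the state, without advancing time (a new reading comes with each control period).
- bot.snapshot(name): name is "scene" or "top"; returns the picture (400x640x3 uint8, blue, green, red); there is no depth.
- bot.camera_params(name): a dict with "intrinsics" (3x3 intrinsics, pixels), "xyz" and "rotation" of the camera in the world. Camera axes: x right, y down, z forward; pixel columns grow to the right and rows downward; lengths in m; the calibration is good to about 2 mm. A picture is of the moment at which its call begins. camera_params takes no time and is no camera call.
- bot.close_job(): hands the job in; it is judged then, once.
The state is a dict: "time": time; "q": joint angles; "joint_vel": joint speeds; "tau": joint torques, N m; "eef_pos": TCP position; "eef_rot": TCP orientation; "wrist_force": force on the tool from outside, world axes, zero at the start; "ft_torque": the same for the moment, N m; "grip_width": finger opening in m; "finger_force": force on a finger pad.
Only numpy, scipy, OpenCV 4.12 (cv2) and the standard library are available. Lean on these libraries where they do the work, as an engineer would, in place of code of your own. Each camera call takes 0.05 s, during which the arm holds its last target. There are 200 camera calls.

### The job

Put the lid on this cup with the lid press: gently push the tray by its front fully home under the raised head, without ramming it, then push the head's grip bar steadily down so that it bears firmly on the lid, and finish while still holding it down. Use only the fingertips; do not touch or lift the cup, it must stay standing in its ring, and leave the other things where they are.

Things in the scene. Friction and masses are not known exactly. Their poses are not given: they have to be found in the camera images.
- press: hand press for pushing lids onto takeaway cups, does not move: white base 330 (x) x 180 (y) x 37 mm; rear column and hinge cheeks 140 mm wide, 208 mm high; white spring-raised head hinged on a pin along y through (0.115, 0, 0.178) m, starting raised 0.32 to 0.45 rad. Origin: under the middle of the base, on the table top; x points from the operator's side to the column, y left, z up
- tray (a joint): how far the cup tray is pushed into the press, m: 0 = pulled out toward the operator, 0.085 = fully home against its stop. It slides along the press's +x with about 2 N of friction and stays where it is left. Steel tray 134 mm wide, floor top 32 mm above the table, carrying the cup in a low ring
- tray_front (a point): middle of the outer face of the tray's upright steel front panel (150 mm wide, from 18 to 65 mm above the table), 45 mm above the table, moving with the tray: at (-0.257 + tray, 0, 0.045) m in the press's frame. The face looks along the press's -x; push it along +x. With the tray home the face stands about 0.08 m in front of the raised grip bar
- head_grip (a point): middle of the top face of the black grip bar across the front end of the head (bar 86 mm along the press's y, 34 mm wide, 20 mm thick). With the head at angle a (0 = level, positive = raised) it lies at x = 0.115 - 0.215 cos a + 0.031 sin a, y = 0, z = 0.178 + 0.215 sin a + 0.031 cos a, in m in the press's frame: 0.27 to 0.30 m high at the start, 0.209 m when level. Press it down from above
- platen (a point): middle of the underside of the head's grey round platen (108 mm wide), 0.115 m in front of the hinge pin and 7.5 mm below it when level, then flat on the lid of a cup under it (170.5 mm above the table). Pressing the grip down takes about 2 to 5 N until the platen meets the lid; about 1.8 times any further hand force then bears on the lid. Let go, the head springs back up to about 0.27 rad
- cup: pink takeaway cup with its lid, 93 mm wide, 134 mm high, foot 72 mm wide, loose, standing in the tray's ring (ring 12 mm high); origin: centre of its foot, z up, 32 mm above the table
- cup_lid: flat white lid laid on the cup and moving with it, 99 mm wide, its top 138.5 mm above the cup's foot; origin at the cup's origin
- cup_stack: stack of empty white paper cups, 87 mm wide, 168 mm high, standing to the left of the press; origin: centre of its underside, z up
- lid_stack: low stack of white flat lids, 98 mm wide, 53 mm high, standing to the left of the press; origin: centre of its underside, z up
- sugar_jar: clear jar with a grey lid, 92 mm wide, 171 mm high, standing to the right of the press; origin: centre of its underside, z up
- chilli_jar: jar with a silver lid, 70 mm wide, 112 mm high, standing to the right of the press; origin: centre of its underside, z up
- milk_tin: low tin, 75 mm wide, 58 mm high, near the front edge, left of the middle; origin: centre of its underside, z up
- salt_shaker: salt shaker, 44 mm wide, 90 mm high, near the front edge, left; origin: centre of its underside, z up
- tongs_b: sheet-metal tongs, 203x36x18 mm, lying at the front left; origin: centre of the underside, x along their length

How it is judged:
On the way, in this order (a step that is already met when the one before it is completed fails the run):
1. the tray is fully home while the head is still raised (grip over 0.25 m) (value of joint tray above 0.081 m and height (world z) of head_grip above 0.25 m), for 0.2 s.
2. the head is pressed down on the lid with the fingers (value of joint tray above 0.081 m and height (world z) of head_grip below 0.218 m and contact force between cup_lid and press above 8 N and contact force between the fingers and press above 3 N), for 0.3 s.
At the end, for the whole second after the job is handed in: The tray is within 4 mm of fully home, the head is down (its grip within 9 mm of the level height, 0.209 m) and bears on the lid with more than 8 N, held there by the fingers (more than 3 N on the press), and the cup stands still and upright (within 0.06 rad) on the tray's floor in its ring (all of step 2 and angle between cup's own z axis and vertical below 0.06 rad and height (world z) of cup below 0.04 m and linear speed of cup below 0.02 m/s); the arm keeps its last pose, push and grip.
It fails at once if the press is rammed: the fingers push on it with more than 45 N (contact force between the fingers and press above 45 N).
It fails at once if the robot touches the cup or its lid (contact force between any of the fingers, the arm and cup above 0.5 N).
It fails at once if the cup is lifted or tipped (height (world z) of cup above 0.05 m or angle between cup's own z axis and vertical above 0.2 rad).
It fails at once if one of the other loose things (cup stack, lid stack, jars, tin, salt shaker, tongs) is moved more than 3 cm or lifted (distance of any of cup_stack, lid_stack, sugar_jar, chilli_jar, milk_tin, salt_shaker, tongs_b from where it was at the start of the episode above 0.03 m).
It also fails if it takes over 48 s, if anything falls off the work surface, if the arm or the gripper's body presses on something with over 40 N, if the wrist force passes 120 N, or if a joint passes its speed limit or range.

## Working session

There is one attempt and no reset: what is moved stays moved. The work goes in short steps, Python scripts to look and compute and a tool call to move; the robot and the scene stay as the last step left them, time stands still between calls to the robot, and variables do not carry over. Pictures are saved under pics/ and viewed, at most 10 in all, crops included, and the job is handed in when it is done.

Besides the shell and the picture viewer there is one more tool, called after "Call:" as name(argument=value, ...) on one line, values as JSON. servo_tool: Moves the arm, as the interface text tells. Its arguments: {"type":"object","properties":{"steps":{"type":"array"}},"required":["steps"]}

```bash
mkdir -p pics; python3 - <<'E'
from workcell import bot
import cv2
for n in("scene","top"):
    cv2.imwrite(f"pics/{n}0.png",bot.snapshot(n)); c=bot.camera_params(n); print(n,c)
s=bot.sense();print(s,bot.tip_extent)
E
```

```text
scene {'intrinsics': array([[451.11773078,   0.        , 325.80006394],
       [  0.        , 451.11773078, 201.21334523],
       [  0.        ,   0.        ,   1.        ]]), 'xyz': array([-0.04359289,  1.00740431,  0.73354324]), 'rotation': array([-2.04295249,  0.01684439, -2.61921299])}
top {'intrinsics': array([[468.99952025,   0.        , 320.49389247],
       [  0.        , 468.99952025, 195.06059097],
       [  0.        ,   0.        ,   1.        ]]), 'xyz': array([0.34106037, 0.0371861 , 1.72889611]), 'rotation': array([-3.02989151, -0.01118477, -1.57173682])}
{'time': 0.1, 'q': array([-1.30397233e+00,  2.41343209e-01,  3.83278596e-03,  1.33516327e+00,
        2.70597231e-05,  1.57080242e+00]), 'joint_vel': array([-0.00022194, -0.00200877,  0.00447535,  0.00169528, -0.00015498,
       -0.00163614]), 'tau': array([ 7.91259504e-05, -3.73138368e+01,  2.53010076e+01,  1.08878966e-02,
       -3.15857096e-05, -1.95521602e-05]), 'eef_pos': array([ 0.13168116, -0.48171138,  0.20338923]), 'eef_rot': array([-3.13971529e+00, -2.70482288e-05,  2.66817849e-01]), 'wrist_force': array([-0.09392333,  0.92175678,  0.24783374]), 'ft_torque': array([-0.00904177, -0.00916612,  0.0425467 ]), 'finger_force': 0.0, 'grip_width': 0.08551666790627468} 0.011
```

View pics/scene0.png

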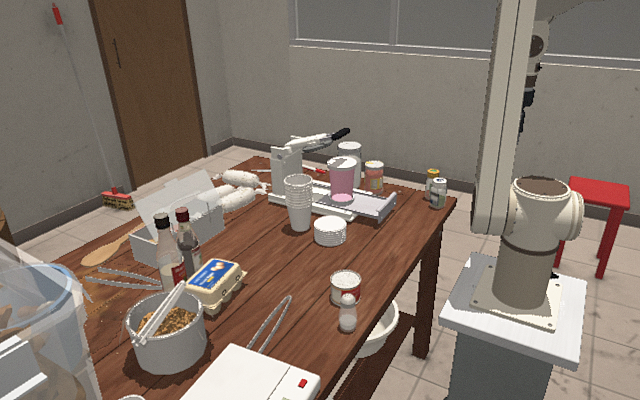

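View pics/top0.png

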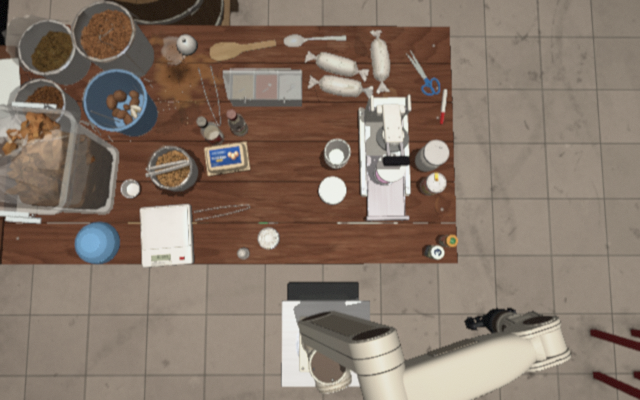

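The scene view shows the press with its raised black grip at about (341,134). The top view shows the base at columns 360–410, rows 95–222, the grip at about (397,160), and the tray front pointing toward the robot (row ~218). I'll enlarge both.

```bash
python3 - <<'E'
import cv2
a=cv2.imread("pics/top0.png")[85:235,330:460]
cv2.imwrite("pics/topc.png",cv2.resize(a,None,fx=4,fy=4,interpolation=cv2.INTER_CUBIC))
a=cv2.imread("pics/scene0.png")[115:235,255:415]
cv2.imwrite("pics/scenec.png",cv2.resize(a,None,fx=5,fy=5,interpolation=cv2.INTER_CUBIC))
E
cat > h.py <<'E'
from workcell import bot
import numpy as np
from scipy.spatial.transform import Rotation as R
def cam(n):
    c=bot.camera_params(n); r=np.array(c["rotation"])
    return c["intrinsics"],c["xyz"],R.from_euler("xyz",r).as_matrix()
def ray(n,u,v,z):
    K,t,M=cam(n); d=M@np.linalg.solve(K,[u,v,1]); return t+d*(z-t[2])/d[2]
def proj(n,p):
    K,t,M=cam(n); q=K@(M.T@(np.array(p)-t)); return q[:2]/q[2]
E
```

```text
(no output)
```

View pics/topc.png

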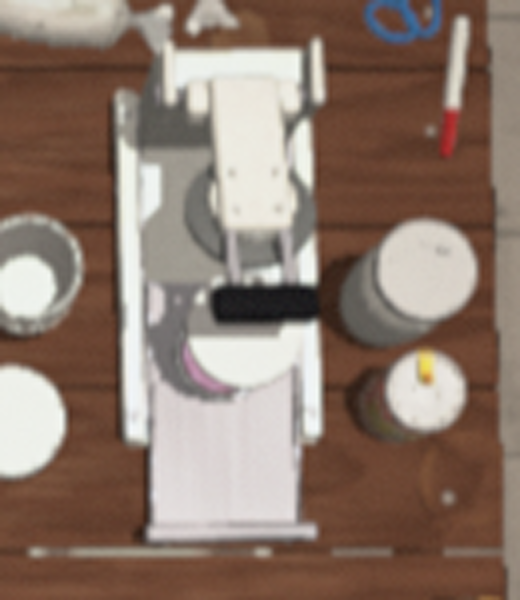

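View pics/scenec.png

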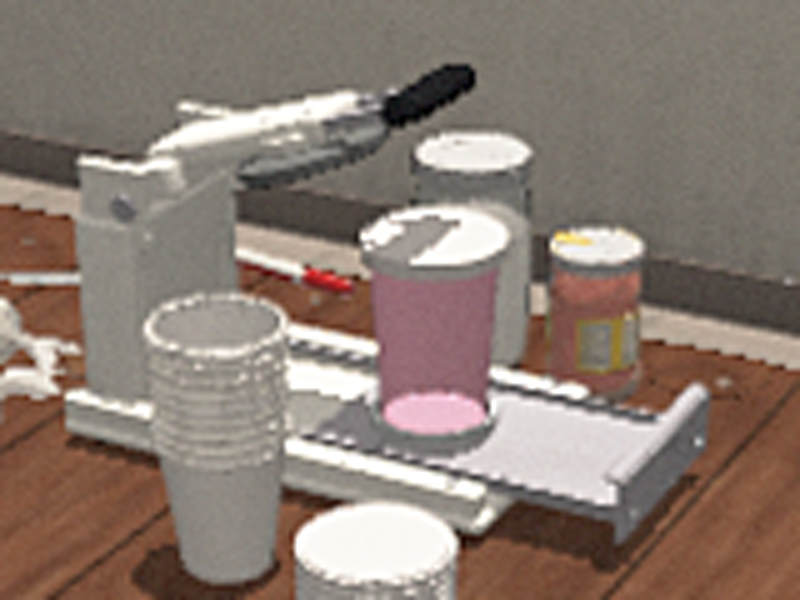

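Top crop: front panel top edge from (148,535) to (316,531); grip bar (213..318, ~304); base front ends at (134,440) and (312,437); column rear at about (165,45)–(322,42).

```bash
python3 - <<'E'
from h import *
T=lambda x,y,z: ray("top",330+(x+.5)/4-.5,85+(y+.5)/4-.5,z).round(4)
pts=dict(panelL=(148,537,.065),panelR=(316,535,.065),gripL=(214,305,.285),gripR=(318,303,.285),baseFL=(124,441,.037),baseFR=(322,438,.037),baseBL=(117,92,.037),colL=(165,43,.208),colR=(322,40,.208),lid=(244,335,.1705))
P={k:T(*v) for k,v in pts.items()}
for k in P: print(k,P[k])
d=P['panelL']-P['panelR']; print(np.linalg.norm(d),np.degrees(np.arctan2(-d[0],d[1])))
d=P['gripL']-P['gripR']; print(np.linalg.norm(d),np.degrees(np.arctan2(-d[0],d[1])))
d=P['baseFL']-P['baseFR']; print(np.linalg.norm(d),np.degrees(np.arctan2(-d[0],d[1])))
d=P['baseBL']-P['baseFL']; print(np.degrees(np.arctan2(d[1],d[0])))
# scene checks
S=lambda x,y,z: ray("scene",255+(x+.5)/5-.5,115+(y+.5)/5-.5,z).round(4)
print("scene panel top L,R",S(617,480,.065),S(702,390,.065),"bottom L",S(622,540,.018))
E
```

```text
panelL [ 0.4426 -0.1455  0.065 ]
panelR [ 0.4443 -0.2951  0.065 ]
gripL [ 0.6107 -0.1752  0.285 ]
gripR [ 0.6124 -0.2567  0.285 ]
baseFL [ 0.5316 -0.1278  0.037 ]
baseFR [ 0.5344 -0.3081  0.037 ]
baseBL [ 0.8574 -0.1247  0.037 ]
colL [ 0.8475 -0.149   0.208 ]
colR [ 0.8504 -0.2807  0.208 ]
lid [ 0.6065 -0.2169  0.1705]
0.1496096587791042 0.6510603802294783
0.08151772813321037 1.1949534038349001
0.18032174023117678 0.889713187141114
0.5451551766142515
scene panel top L,R [ 0.4436 -0.1425  0.065 ] [ 0.4455 -0.2865  0.065 ] bottom L [ 0.4421 -0.151   0.018 ]
```

Call:
servo_tool(steps=[0.024,0.026,0,0,0,-4.85,0,0.024,0.026,0,0,0,-4.85,0,0.024,0.026,0,0,0,-4.85,0,0.024,0.026,0,0,-3.6,0,0,0.024,0.026,0,0,-3.6,0,0,0.024,0.026,0,0,-3.6,0,0,0.024,0.026,0,0,-3.6,0,0,0.024,0.026,0,0,-3.6,0,0,0.024,0.026,0,0,-3.6,0,0,0.024,0.026,0,0,-3.6,0,0])

```text
time: 0.93
eef_pos: [0.3724, -0.2209, 0.2042]
eef_rot: [3.136, -0.443, 0.013]
wrist_force: [-0.2, -0.3, 0.5]
grip_width: -0.0
finger_force: 0.0
```

Call:
servo_tool(steps=[0,0,-0.025,0,0,0,0,0,0,-0.025,0,0,0,0,0,0,-0.025,0,0,0,0,0,0,-0.025,0,0,0,0,0,0,-0.025,0,0,0,0,0,0,-0.02,0,0,0,0,0,0,-0.01,0,0,0,0,0,0,0,0,0,0,0])

```text
time: 1.6
eef_pos: [0.3695, -0.2202, 0.0461]
eef_rot: [3.141, -0.435, 0.012]
wrist_force: [-0.3, -0.3, -0.9]
grip_width: -0.0
finger_force: 0.0
```

Call:
servo_tool(steps=[0.014,0,0,0,0,0,0,0.014,0,0,0,0,0,0,0.012,0,0,0,0,0,0,0.005,0,0,0,0,0,0,0.004,0,0,0,0,0,0,0.004,0,0,0,0,0,0,0.004,0,0,0,0,0,0,0.004,0,0,0,0,0,0,0.004,0,0,0,0,0,0])

```text
time: 2.35
eef_pos: [0.4369, -0.2223, 0.0492]
eef_rot: [3.136, -0.44, 0.014]
wrist_force: [-0.0, 1.1, -0.5]
grip_width: 0.0003
finger_force: 0.0
```

Call:
servo_tool(steps=[0.004,0,0,0,0,0,0,0.004,0,0,0,0,0,0,0.004,0,0,0,0,0,0,0.004,0,0,0,0,0,0,0.004,0,0,0,0,0,0,0.004,0,0,0,0,0,0,0.004,0,0,0,0,0,0])

```text
time: 2.93
eef_pos: [0.4652, -0.2223, 0.0492]
eef_rot: [3.136, -0.44, 0.014]
wrist_force: [0.3, -0.2, 0.9]
grip_width: -0.0001
finger_force: 0.0
```

```bash
python3 - <<'E'
from h import *
import cv2
a=bot.snapshot("scene")[115:235,295:455]
cv2.imwrite("pics/s1.png",cv2.resize(a,None,fx=5,fy=5,interpolation=cv2.INTER_CUBIC))
print(bot.sense()["wrist_force"],bot.sense()["eef_pos"])
E
```

```text
[ 0.76894351  0.41584998 -0.0208628 ] [ 0.46608398 -0.22251815  0.04950022]
```

View pics/s1.png

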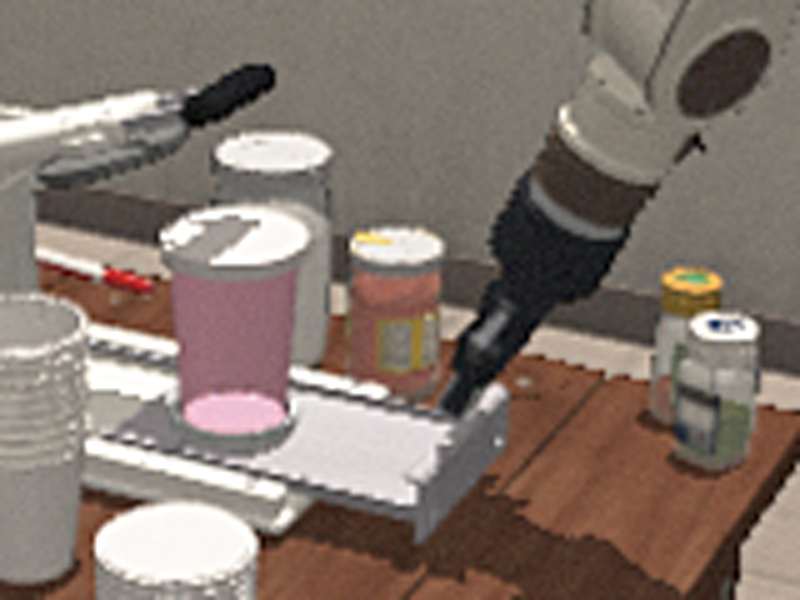

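The picture shows the tray apparently unmoved: panel corners still at crop (417,485)/(500,390), fingertip at about (450,414). I'm checking by projection.

```bash
python3 - <<'E'
from h import *
C=lambda p:((proj("scene",p)-[295,115]+.5)*5-.5).round(0)
s=bot.sense();M=R.from_euler("xyz",s["eef_rot"]).as_matrix();p=s["eef_pos"]
print("tool z",M[:,2],"x",M[:,0])
for k in(-.1,-.05,0,.011):print(k,(p+k*M[:,2]).round(3),C(p+k*M[:,2]))
print("panel",C([.4435,-.2203,.065]),C([.4435,-.2203,.018]),C([.4426,-.1455,.065]),C([.4443,-.295,.065]))
E
```

```text
tool z [ 4.26701337e-01 -1.67538899e-04 -9.04392581e-01] x [0.90431274 0.01336768 0.42666119]
-0.1 [ 0.423 -0.223  0.14 ] [502. 330.]
-0.05 [ 0.445 -0.223  0.095] [468. 387.]
0 [ 0.466 -0.223  0.05 ] [435. 442.]
0.011 [ 0.471 -0.223  0.04 ] [427. 454.]
panel [466. 430.] [463. 494.] [420. 478.] [509. 385.]
```

```bash
python3 - <<'E'
import cv2
a=cv2.imread("pics/s1.png")[330:530,370:570]
cv2.imwrite("pics/s1c.png",cv2.resize(a,None,fx=3,fy=3))
E
```

```text
(no output)
```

View pics/s1c.png

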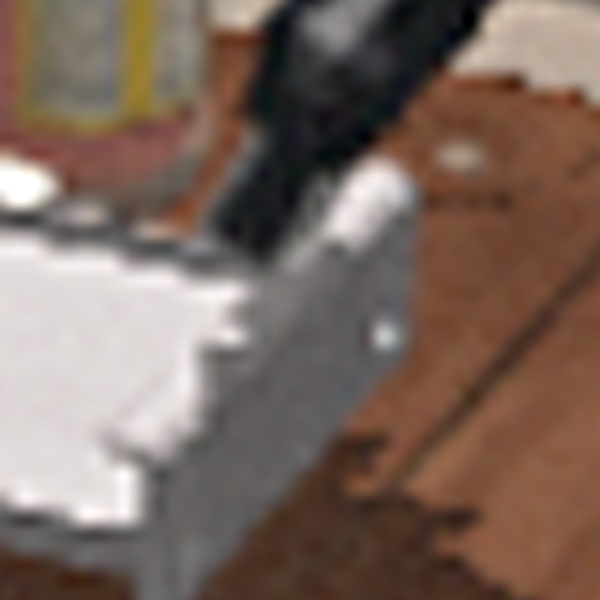

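Fingertip ends near s1 crop (452,415), beyond the panel's ridge line, and the tray has not moved. A top view will settle it.

```bash
python3 - <<'E'
from h import *
import cv2
a=bot.snapshot("top")[150:270,350:470]
cv2.imwrite("pics/t1.png",cv2.resize(a,None,fx=5,fy=5,interpolation=cv2.INTER_CUBIC))
C=lambda p:((proj("top",p)-[350,150]+.5)*5-.5).round(0)
s=bot.sense();M=R.from_euler("xyz",s["eef_rot"]).as_matrix();p=s["eef_pos"]
for k in(-.15,-.1,-.05,0,.011):print(k,C(p+k*M[:,2]))
print("panel",C([.4426,-.1455,.065]),C([.4443,-.295,.065]))
for z in(.04,.05,.065,.08): print(z,ray("scene",295+452.5/5-.5,115+415.5/5-.5,z))
E
```

```text
-0.15 [222. 397.]
-0.1 [211. 368.]
-0.05 [200. 341.]
0 [189. 316.]
0.011 [187. 310.]
panel [ 85. 346.] [295. 344.]
0.04 [ 0.47907626 -0.2826017   0.04      ]
0.05 [ 0.47154004 -0.26400148  0.05      ]
0.065 [ 0.46023572 -0.23610114  0.065     ]
0.08 [ 0.4489314 -0.2082008  0.08     ]
```

View pics/t1.png

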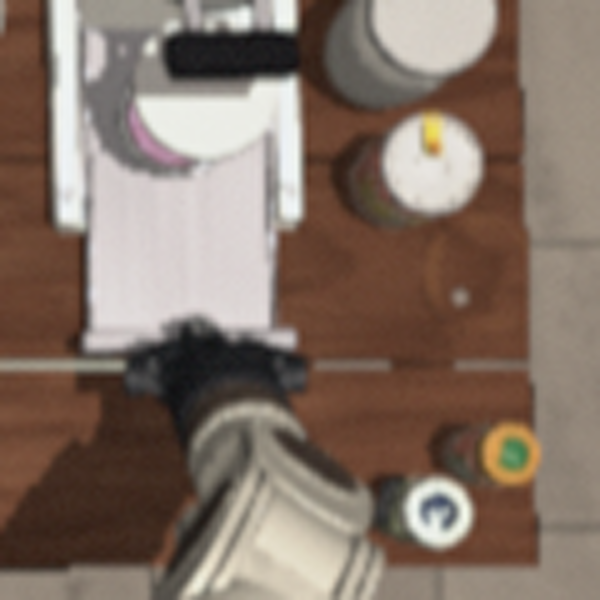

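Both views agree that the visible tip is roughly 3 cm shorter along the tool than I reckoned, so it passed over the panel without touching. I'll lift, back off, and go lower.

Call:
servo_tool(steps=[0,0,0.02,0,0,0,0,0,0,0.02,0,0,0,0,-0.03,0,0,0,0,0,0,-0.03,0,0,0,0,0,0,-0.03,0,0,0,0,0,0,0,0,-0.02,0,0,0,0,0,0,-0.02,0,0,0,0,0,0,-0.018,0,0,0,0,0,0,-0.008,0,0,0,0,0,0,0,0,0,0,0])

```text
time: 3.87
eef_pos: [0.3731, -0.2209, 0.0212]
eef_rot: [3.139, -0.436, 0.012]
wrist_force: [-0.7, -0.0, 0.7]
grip_width: 0.0
finger_force: 0.0
```

```bash
python3 - <<'E'
from h import *
import cv2
a=bot.snapshot("scene")[115:235,330:490]
cv2.imwrite("pics/s2.png",cv2.resize(a,None,fx=5,fy=5,interpolation=cv2.INTER_CUBIC))
C=lambda p:((proj("scene",p)-[330,115]+.5)*5-.5).round(0)
s=bot.sense();M=R.from_euler("xyz",s["eef_rot"]).as_matrix();p=s["eef_pos"]
print(p,s["wrist_force"])
for k in(-.15,-.1,-.05,-.025,0,.011):print(k,C(p+k*M[:,2]))
E
```

```text
[ 0.37385524 -0.22152656  0.02221513] [-0.61049154 -1.35670898  0.72236114]
-0.15 [504. 339.]
-0.1 [464. 399.]
-0.05 [426. 456.]
-0.025 [407. 484.]
0 [389. 511.]
0.011 [381. 523.]
```

View pics/s2.png

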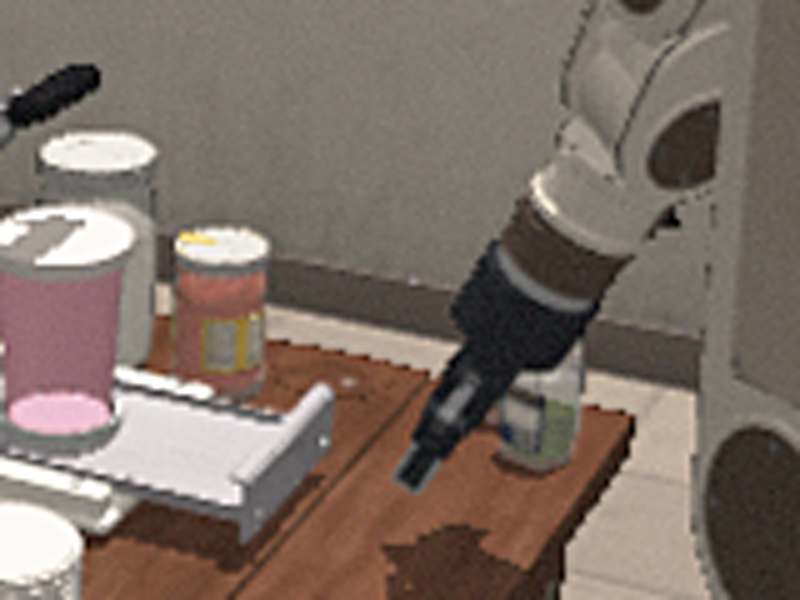

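Now the tip is visible at (410,490), about 0.02 m behind the reported TCP, so its real height is ~0.04 m and it is in front of the panel. Pushing gently.

Call:
servo_tool(steps=[0.015,0,0,0,0,0,0,0.015,0,0,0,0,0,0,0.01,0,0,0,0,0,0,0.004,0,0,0,0,0,0,0.004,0,0,0,0,0,0,0.004,0,0,0,0,0,0,0.004,0,0,0,0,0,0,0.004,0,0,0,0,0,0,0.004,0,0,0,0,0,0,0.004,0,0,0,0,0,0])

```text
time: 4.75
eef_pos: [0.4429, -0.2223, 0.0231]
eef_rot: [3.136, -0.439, 0.014]
wrist_force: [-5.0, -0.1, 0.9]
grip_width: -0.0001
finger_force: 2.3
```

Call:
servo_tool(steps=[0.004,0,0,0,0,0,0,0.004,0,0,0,0,0,0,0.004,0,0,0,0,0,0,0.004,0,0,0,0,0,0])

```text
time: 5.08
eef_pos: [0.4588, -0.2221, 0.023]
eef_rot: [3.136, -0.439, 0.014]
wrist_force: [-1.6, 0.7, 2.0]
grip_width: -0.0001
finger_force: 1.1
```

Call:
servo_tool(steps=[0.004,0,0,0,0,0,0,0.004,0,0,0,0,0,0,0.004,0,0,0,0,0,0,0.004,0,0,0,0,0,0,0.004,0,0,0,0,0,0,0.004,0,0,0,0,0,0,0.004,0,0,0,0,0,0,0.004,0,0,0,0,0,0,0.004,0,0,0,0,0,0,0.004,0,0,0,0,0,0])

```text
time: 5.92
eef_pos: [0.499, -0.2221, 0.023]
eef_rot: [3.136, -0.439, 0.014]
wrist_force: [-1.9, 1.9, -0.5]
grip_width: -0.0002
finger_force: 1.1
```

Call:
servo_tool(steps=[0.004,0,0,0,0,0,0,0.003,0,0,0,0,0,0,0.003,0,0,0,0,0,0,0.003,0,0,0,0,0,0])

```text
time: 6.25
eef_pos: [0.512, -0.2222, 0.0231]
eef_rot: [3.136, -0.44, 0.014]
wrist_force: [-2.4, 2.1, -0.2]
grip_width: -0.0001
finger_force: 1.1
```

Call:
servo_tool(steps=[0.002,0,0,0,0,0,0,0.002,0,0,0,0,0,0])

```text
time: 6.42
eef_pos: [0.516, -0.2223, 0.0231]
eef_rot: [3.136, -0.44, 0.014]
wrist_force: [-2.1, 0.5, -0.2]
grip_width: 0.0002
finger_force: 1.0
```

Call:
servo_tool(steps=[0.002,0,0,0,0,0,0])

```text
time: 6.5
eef_pos: [0.5179, -0.2223, 0.0232]
eef_rot: [3.136, -0.44, 0.014]
wrist_force: [-2.6, 1.8, -1.0]
grip_width: -0.0001
finger_force: 1.0
```

Call:
servo_tool(steps=[0.002,0,0,0,0,0,0,0.002,0,0,0,0,0,0])

```text
time: 6.67
eef_pos: [0.5219, -0.2223, 0.0232]
eef_rot: [3.136, -0.44, 0.014]
wrist_force: [-2.5, 2.5, -1.0]
grip_width: -0.0
finger_force: 1.0
```

Call:
servo_tool(steps=[0.0015,0,0,0,0,0,0])

```text
time: 6.75
eef_pos: [0.5236, -0.2223, 0.0232]
eef_rot: [3.136, -0.44, 0.014]
wrist_force: [-1.8, 1.3, -0.3]
grip_width: 0.0002
finger_force: 1.0
```

Call:
servo_tool(steps=[0.001,0,0,0,0,0,0])

```text
time: 6.83
eef_pos: [0.5246, -0.2224, 0.0233]
eef_rot: [3.135, -0.44, 0.014]
wrist_force: [-1.7, 1.7, -0.6]
grip_width: -0.0001
finger_force: 1.0
```

Call:
servo_tool(steps=[0.001,0,0,0,0,0,0])

```text
time: 6.92
eef_pos: [0.5255, -0.2223, 0.0233]
eef_rot: [3.135, -0.44, 0.014]
wrist_force: [-2.0, 0.9, 1.1]
grip_width: 0.0001
finger_force: 1.0
```

Call:
servo_tool(steps=[0.001,0,0,0,0,0,0])

```text
time: 7.0
eef_pos: [0.5264, -0.2223, 0.0232]
eef_rot: [3.136, -0.44, 0.014]
wrist_force: [-2.2, 1.4, -0.1]
grip_width: -0.0002
finger_force: 1.0
```

Call:
servo_tool(steps=[0.001,0,0,0,0,0,0])

```text
time: 7.08
eef_pos: [0.5274, -0.2223, 0.0232]
eef_rot: [3.136, -0.44, 0.014]
wrist_force: [-2.1, 1.0, -0.7]
grip_width: -0.0004
finger_force: 1.0
```

Call:
servo_tool(steps=[0.001,0,0,0,0,0,0])

```text
time: 7.17
eef_pos: [0.5278, -0.2223, 0.023]
eef_rot: [3.136, -0.439, 0.014]
wrist_force: [-8.1, 1.1, 5.6]
grip_width: -0.0001
finger_force: 4.2
```

Call:
servo_tool(steps=[0.001,0,0,0,0,0,0])

```text
time: 7.25
eef_pos: [0.5279, -0.2223, 0.0229]
eef_rot: [3.136, -0.437, 0.013]
wrist_force: [-13.3, 2.4, 10.6]
grip_width: 0.0001
finger_force: 6.7
```

The tray met its stop at 13 N, so it is home. I'll hold briefly, back off, then rise.

Call:
servo_tool(steps=[0,0,0,0,0,0,0,0,0,0,0,0,0,0,0,0,0,0,0,0,0,-0.01,0,0,0,0,0,0,-0.025,0,0,0,0,0,0,-0.03,0,0,0,0,0,0,-0.03,0,0,0,0,0,0,0,0,0.03,0,0,0,0,0,0,0.03,0,0,0,0,0,0,0.03,0,0,0,0])

```text
time: 8.08
eef_pos: [0.4336, -0.2228, 0.1144]
eef_rot: [3.135, -0.44, 0.013]
wrist_force: [1.3, -1.3, -0.3]
grip_width: -0.0001
finger_force: 0.0
```

Call:
servo_tool(steps=[0,0,0.03,0,3.6,0,0,0,0,0.03,0,3.6,0,0,0,0,0.03,0,3.6,0,0,0,0,0.03,0,3.6,0,0,0,0,0.03,0,3.6,0,0,0,0.001,0.03,0,3.6,0,0,0,0.001,0.03,0,3.6,0,0,0,0.001,0.02,0,0,0,0,0,0.001,0.02,0,0,0,0,0,0,0,0,0,0,0])

```text
time: 8.92
eef_pos: [0.4368, -0.2194, 0.3677]
eef_rot: [3.137, -0.009, 0.013]
wrist_force: [-0.4, -0.4, -0.2]
grip_width: 0.0004
finger_force: 0.0
```

Call:
servo_tool(steps=[0.025,0,0,0,0,0,0,0.025,0,0,0,0,0,0,0.025,0,0,0,0,0,0,0.025,0,0,0,0,0,0,0.025,0,0,0,0,0,0,0.025,0.001,0,0,0,0,0,0.02,0.001,0,0,0,0,0,0.015,0,0,0,0,0,0,0,0,-0.02,0,0,0,0,0,0,0,0,0,0,0])

```text
time: 9.75
eef_pos: [0.6193, -0.2162, 0.3357]
eef_rot: [-3.138, 0.01, 0.013]
wrist_force: [0.1, 0.5, -2.9]
grip_width: 0.0002
finger_force: 0.0
```

```bash
python3 - <<'E'
from h import *
import cv2
a=bot.snapshot("scene")[75:225,255:405]
cv2.imwrite("pics/s3.png",cv2.resize(a,None,fx=4,fy=4,interpolation=cv2.INTER_CUBIC))
C=lambda p:((proj("scene",p)-[255,75]+.5)*4-.5).round(0)
s=bot.sense();p=s["eef_pos"];print(p)
for k in(.1,.05,.02,0,-.011):print(k,C(p+[0,0,k]))
for a in(.32,.385,.45):
    q=np.array([.813-.215*np.cos(a)+.031*np.sin(a),-.217,.178+.215*np.sin(a)+.031*np.cos(a)]);print(a,q,C(q),C(q+[0,.043,0]),C(q-[0,.043,0]))
print("panel home top",C([.526,-.144,.065]),C([.526,-.294,.065]))
E
```

```text
[ 0.61852201 -0.2162062   0.33852919]
0.1 [339.  19.]
0.05 [340.  85.]
0.02 [340. 123.]
0 [340. 148.]
-0.011 [340. 162.]
0.32 [ 0.61866595 -0.217       0.27505811] [340. 226.] [314. 241.] [365. 211.]
0.385 [ 0.62538067 -0.217       0.28747597] [333. 210.] [307. 225.] [358. 195.]
0.45 [ 0.6328878  -0.217       0.29943145] [325. 194.] [298. 209.] [350. 180.]
panel home top [400. 520.] [478. 449.]
```

View pics/s3.png

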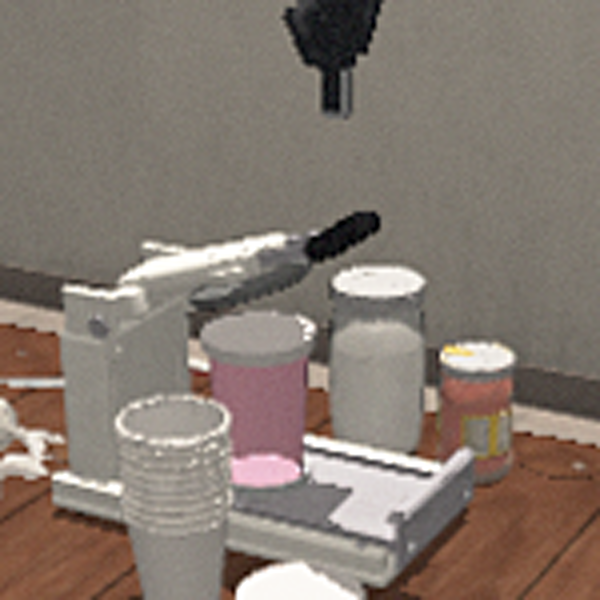

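The panel at (395,520)–(470,450) matches the home position. The bar centre at ~(345,228) fits a ≈ 0.32, and the tip at (340,117) is over it, about 0.087 m above. Descending.

Call:
servo_tool(steps=[0,0,-0.02,0,0,0,0,0,0,-0.02,0,0,0,0,0,0,-0.015,0,0,0,0,0,0,-0.01,0,0,0,0,0,0,-0.005,0,0,0,0,0,0,-0.003,0,0,0,0,0,0,-0.003,0,0,0,0,0,0,0,0,0,0,0])

```text
time: 10.47
eef_pos: [0.6194, -0.2165, 0.2682]
eef_rot: [3.141, -0.002, 0.013]
wrist_force: [0.9, -0.4, 1.2]
grip_width: 0.0003
finger_force: 0.0
```

Call:
servo_tool(steps=[0,0,-0.003,0,0,0,0,0,0,-0.003,0,0,0,0,0,0,-0.003,0,0,0,0])

```text
time: 10.72
eef_pos: [0.6196, -0.2164, 0.2584]
eef_rot: [3.141, -0.001, 0.013]
wrist_force: [-0.0, 0.5, 0.2]
grip_width: -0.0
finger_force: 0.0
```

Call:
servo_tool(steps=[0,0,-0.003,0,0,0,0,0,0,-0.003,0,0,0,0])

```text
time: 10.88
eef_pos: [0.6193, -0.2163, 0.2518]
eef_rot: [-3.142, 0.0, 0.013]
wrist_force: [-0.8, -0.1, -0.5]
grip_width: 0.0004
finger_force: 0.6
```

Call:
servo_tool(steps=[-0.001,0,-0.003,0,0,0,0,-0.001,0,-0.003,0,0,0,0,-0.001,0,-0.003,0,0,0,0])

```text
time: 11.13
eef_pos: [0.6162, -0.2164, 0.2437]
eef_rot: [3.141, -0.001, 0.013]
wrist_force: [-2.3, -0.8, 4.2]
grip_width: -0.0003
finger_force: 1.7
```

Call:
servo_tool(steps=[-0.0015,0,-0.003,0,0,0,0,-0.0015,0,-0.003,0,0,0,0,-0.001,0,-0.003,0,0,0,0,-0.001,0,-0.003,0,0,0,0])

```text
time: 11.47
eef_pos: [0.6109, -0.2165, 0.2311]
eef_rot: [3.141, 0.0, 0.013]
wrist_force: [-2.3, -0.6, 4.0]
grip_width: 0.0
finger_force: 2.0
```

Call:
servo_tool(steps=[-0.001,0,-0.003,0,0,0,0,-0.001,0,-0.003,0,0,0,0,-0.001,0,-0.003,0,0,0,0,-0.001,0,-0.003,0,0,0,0])

```text
time: 11.8
eef_pos: [0.607, -0.2165, 0.2189]
eef_rot: [3.141, 0.0, 0.013]
wrist_force: [-3.3, -1.1, 5.3]
grip_width: 0.0002
finger_force: 2.2
```

Call:
servo_tool(steps=[-0.001,0,-0.003,0,0,0,0,-0.001,0,-0.003,0,0,0,0,-0.001,0,-0.003,0,0,0,0,-0.0005,0,-0.003,0,0,0,0,-0.0005,0,-0.003,0,0,0,0,-0.0005,0,-0.003,0,0,0,0])

```text
time: 12.3
eef_pos: [0.6025, -0.2164, 0.2009]
eef_rot: [3.141, 0.001, 0.013]
wrist_force: [-3.7, -1.1, 5.7]
grip_width: 0.0001
finger_force: 2.5
```

Call:
servo_tool(steps=[-0.0005,0,-0.003,0,0,0,0,-0.0005,0,-0.003,0,0,0,0])

```text
time: 12.47
eef_pos: [0.6013, -0.2164, 0.1949]
eef_rot: [3.141, 0.001, 0.013]
wrist_force: [-5.1, -0.8, 6.4]
grip_width: -0.0001
finger_force: 2.6
```

Call:
servo_tool(steps=[-0.0005,0,-0.002,0,0,0,0,0,0,-0.002,0,0,0,0])

```text
time: 12.63
eef_pos: [0.6007, -0.2164, 0.1909]
eef_rot: [3.142, 0.001, 0.013]
wrist_force: [-4.5, -0.0, 6.7]
grip_width: -0.0001
finger_force: 2.6
```

Call:
servo_tool(steps=[0,0,-0.002,0,0,0,0])

```text
time: 12.72
eef_pos: [0.6007, -0.2163, 0.1889]
eef_rot: [-3.142, 0.001, 0.013]
wrist_force: [-4.9, -1.0, 5.7]
grip_width: 0.0001
finger_force: 2.7
```

Call:
servo_tool(steps=[0,0,-0.0015,0,0,0,0])

```text
time: 12.8
eef_pos: [0.6006, -0.2163, 0.1873]
eef_rot: [-3.141, 0.001, 0.013]
wrist_force: [-4.0, -0.3, 5.7]
grip_width: -0.0001
finger_force: 2.7
```

Call:
servo_tool(steps=[0,0,-0.0015,0,0,0,0])

```text
time: 12.88
eef_pos: [0.6006, -0.2163, 0.1859]
eef_rot: [-3.141, 0.001, 0.013]
wrist_force: [-4.2, -1.3, 5.8]
grip_width: -0.0002
finger_force: 2.8
```

Call:
servo_tool(steps=[0,0,-0.001,0,0,0,0])

```text
time: 12.97
eef_pos: [0.6005, -0.2163, 0.1848]
eef_rot: [-3.141, 0.002, 0.013]
wrist_force: [-4.6, -1.3, 5.3]
grip_width: 0.0002
finger_force: 2.8
```

Call:
servo_tool(steps=[0,0,-0.001,0,0,0,0])

```text
time: 13.05
eef_pos: [0.6005, -0.2162, 0.1838]
eef_rot: [-3.141, 0.002, 0.013]
wrist_force: [-3.7, 0.2, 6.3]
grip_width: -0.0002
finger_force: 2.8
```

Call:
servo_tool(steps=[0,0,-0.001,0,0,0,0])

```text
time: 13.13
eef_pos: [0.6005, -0.2162, 0.1829]
eef_rot: [-3.141, 0.002, 0.013]
wrist_force: [-4.8, -0.5, 6.2]
grip_width: -0.0001
finger_force: 2.9
```

Call:
servo_tool(steps=[0,0,-0.001,0,0,0,0])

```text
time: 13.22
eef_pos: [0.6004, -0.2163, 0.1819]
eef_rot: [-3.141, 0.002, 0.013]
wrist_force: [-4.5, -1.1, 12.4]
grip_width: -0.0
finger_force: 7.4
```

Call:
servo_tool(steps=[0,0,-0.001,0,0,0,0])

```text
time: 13.3
eef_pos: [0.6004, -0.2163, 0.1819]
eef_rot: [3.141, 0.001, 0.013]
wrist_force: [-7.7, 0.1, 13.6]
grip_width: 0.0002
finger_force: 6.9
```

Call:
servo_tool(steps=[0,0,-0.001,0,0,0,0,0,0,0,0,0,0,0])

```text
time: 13.47
eef_pos: [0.6005, -0.2163, 0.1819]
eef_rot: [3.141, -0.0, 0.013]
wrist_force: [-7.9, 0.1, 12.5]
grip_width: -0.0001
finger_force: 6.3
```

Call:
servo_tool(steps=[0,0,0,0,0,0,0,0,0,0,0,0,0,0,0,0,0,0,0,0,0,0,0,0,0,0,0,0])

```text
time: 13.8
eef_pos: [0.6005, -0.2163, 0.1819]
eef_rot: [3.141, -0.0, 0.013]
wrist_force: [-7.6, 0.1, 12.3]
grip_width: -0.0004
finger_force: 6.3
```

Call:
servo_tool(steps=[0,0,-0.002,0,0,0,0])

```text
time: 13.88
eef_pos: [0.6005, -0.2163, 0.1818]
eef_rot: [3.141, -0.001, 0.013]
wrist_force: [-12.4, 2.7, 28.4]
grip_width: 0.0001
finger_force: 14.0
```

Call:
servo_tool(steps=[0,0,-0.002,0,0,0,0])

```text
time: 13.97
eef_pos: [0.6006, -0.2164, 0.1817]
eef_rot: [3.14, -0.003, 0.013]
wrist_force: [-15.2, 3.4, 35.1]
grip_width: -0.0
finger_force: 17.4
```

Call:
servo_tool(steps=[0,0,0,0,0,0,0,0,0,0,0,0,0,0,0,0,0,0,0,0,0,0,0,0,0,0,0,0,0,0,0,0,0,0,0])

```text
time: 14.38
eef_pos: [0.6006, -0.2164, 0.1818]
eef_rot: [3.14, -0.003, 0.013]
wrist_force: [-13.0, 2.1, 25.5]
grip_width: -0.0
finger_force: 12.9
```

Call:
servo_tool(steps=[0,0,0,0,0,0,0,0,0,0,0,0,0,0,0,0,0,0,0,0,0,0,0,0,0,0,0,0])

```text
time: 14.72
eef_pos: [0.6006, -0.2164, 0.1818]
eef_rot: [3.14, -0.003, 0.013]
wrist_force: [-13.1, 2.1, 26.6]
grip_width: 0.0002
finger_force: 12.9
```

```bash
python3 - <<'E'
from h import *
import cv2
a=bot.snapshot("scene")[75:225,255:405]
cv2.imwrite("pics/s4.png",cv2.resize(a,None,fx=4,fy=4,interpolation=cv2.INTER_CUBIC))
s=bot.sense();print(s["wrist_force"],s["eef_pos"],s["finger_force"])
E
```

```text
[-12.69809985   1.68955252  25.12169727] [ 0.60057943 -0.21635223  0.18180309] 12.941389965999406
```

View pics/s4.png

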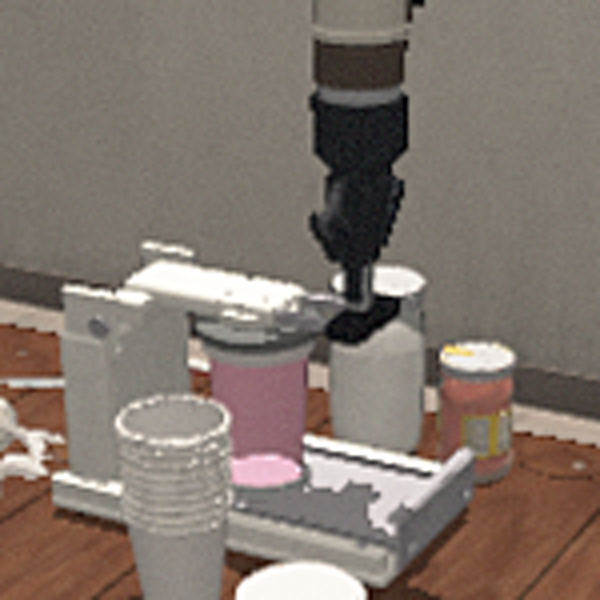

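The head is level, with the platen flat on the lid at (255,345) and the fingertips on the bar at (360,310). The tray is home and the push is steady at about 26 N.

```bash
python3 -c "
from workcell import bot
print(bot.close_job())"
```

```text
the job is handed in; nothing more can be done
None
```

The job is handed in, with no verdict returned: the tray is home against its stop, and the fingertips hold the head level on the lid with a steady push of about 26 N; the cup looked upright in its ring in the last picture.

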